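Load the dry-block bath from the vial tray

TASK

Move the row of four amber vials, one at a time, from the grey tray into the dry-block bath, so that the row stands there in the order of the bath's inserts: each vial in the insert whose bore is drilled to its diameter (widest vial in the widest bore, and so on down), upright and right down on the bottom of the bore. Do not tip a vial over on the way.

Things in the scene. Friction and masses are not known exactly. Their poses are not given: they have to be found in the camera images.
- vial_wide: the widest and lowest of the four amber glass vials with a paper band and a white ribbed screw cap: glass 38 mm in diameter with a 3 mm bevel round the foot, 68 mm high with its cap; the cap is 34 mm in diameter and 14 mm high at the very top. Loose. Stands upright in one of the tray's four cells at the start. Origin: centre of its underside; z up along the vial.
- vial_tall: the tallest of the four amber glass vials with a paper band and a white ribbed screw cap: glass 28 mm in diameter with a 3 mm bevel round the foot, 100 mm high with its cap; the cap is 24 mm in diameter and 14 mm high at the very top. Loose. Stands upright in one of the tray's four cells at the start. Origin: centre of its underside; z up along the vial.
- vial_mid: the second thinnest of the four amber glass vials with a paper band and a white ribbed screw cap: glass 22 mm in diameter with a 3 mm bevel round the foot, 82 mm high with its cap; the cap is 19 mm in diameter and 12 mm high at the very top. Loose. Stands upright in one of the tray's four cells at the start. Origin: centre of its underside; z up along the vial.
- vial_slim: the thinnest of the four amber glass vials with a paper band and a white ribbed screw cap: glass 16 mm in diameter with a 3 mm bevel round the foot, 72 mm high with its cap; the cap is 15 mm in diameter and 12 mm high at the very top. Loose. Stands upright in one of the tray's four cells at the start. Origin: centre of its underside; z up along the vial.
- insert_wide: smooth square aluminium insert, 58 x 58 x 46 mm high, fixed in the bath, with one upright round blind bore in its middle for the wide vial: 42 mm in diameter (vial 38), flat floor 28 mm below the top, mouth countersunk 6 mm wide and deep all round. Its place in the row varies. Origin: centre of its underside; bore floor 18 mm, top 46 mm above it; z up, y along the row.
- insert_tall: smooth square aluminium insert, 58 x 58 x 46 mm high, fixed in the bath, with one upright round blind bore in its middle for the tall vial: 32 mm in diameter (vial 28), flat floor 28 mm below the top, mouth countersunk 6 mm wide and deep all round. Its place in the row varies. Origin: centre of its underside; bore floor 18 mm, top 46 mm above it; z up, y along the row.
- insert_mid: smooth square aluminium insert, 58 x 58 x 46 mm high, fixed in the bath, with one upright round blind bore in its middle for the mid vial: 26 mm in diameter (vial 22), flat floor 28 mm below the top, mouth countersunk 6 mm wide and deep all round. Its place in the row varies. Origin: centre of its underside; bore floor 18 mm, top 46 mm above it; z up, y along the row.
- insert_slim: smooth square aluminium insert, 58 x 58 x 46 mm high, fixed in the bath, with one upright round blind bore in its middle for the slim vial: 20 mm in diameter (vial 16), flat floor 28 mm below the top, mouth countersunk 6 mm wide and deep all round. Its place in the row varies. Origin: centre of its underside; bore floor 18 mm, top 46 mm above it; z up, y along the row.
- vial_tray: grey plastic tray, 60 x 222 mm (246 mm with the end ledges), fixed, with four open cells in a row along its y at y = -78, -26, +26 and +78 mm, each about 49 mm square inside; walls 30 mm high, the three walls between the cells 24 mm high, floor 4 mm thick. Origin: centre of its underside; z up.
- block_bath: white dry-block bath, fixed: a well with four inserts in a row along its y at y = -90, -30, +30 and +90 mm; housing 268 mm long in y, from 102 mm in front of (-x) to 42 mm behind the origin, rim 60 mm high; the inserts' tops stand 67 mm above the bench. The low sloping control panel is on the -x side. Origin: under the middle of the row of inserts, on the bench; z up.
Mind the look-alikes: they are no part of the job. What is shaped like the vial_wide but red is not meant.

How it is judged:
By the outcome, as a careful person would: the job done as asked, in the order asked, and still so for the second after the job is handed in, with the robot touching nothing.
It also fails if it takes over 120 s, if anything falls off the work surface, if the arm or the gripper's body presses on something with over 40 N, if the wrist force passes 120 N, or if a joint passes its speed limit or range.

ROBOT

A 6-joint arm with a two-finger parallel gripper is mounted at the origin on a cart in front of the work surface, level with it; the furniture and walls round the work are solid. World frame = base frame: x ahead of the robot, y to its left, z up, the work surface at z = 0. Lengths are in mm, angles in rad, forces in N, time in s.
With the tool pointing down it reaches from about 275 to 725 mm from the base axis. Payload 15.9 kg.
Tool frame: the origin (TCP) lies on the centre line of the jaws, within the pads' length; the fingertips stand 17 mm ahead of it and the grasp point (between the pads) lies 2 mm behind it (nose_length is the distance from the TCP to the fingertips, in mm); z points along the fingers, y is the line along which they close (so a half turn about z gives the same grasp; the last joint's range is limited). The gripper opens to 85 mm and grips with 20 to 120 N. Pads are 22 mm wide; open, the fingers measure 114 mm over their backs; the gripper's body (76 mm by 85 mm) begins 54 mm behind the grasp point. The pads swing forward as they close: fully open they stand 13 mm farther back than shut.
Start: joints at [1.147, 0.213, -0.034, 1.323, 0, 1.571], TCP at [205.606, 455.754, 226.506] pointing down, gripper open.
Joint ranges: [-2.98, 2.98], [-0.74, 1.72], [-1.14, 1.35], [-2.1, 2.04], [-1.57, 1.44], [-3.14, 3.14]. Speed limits (rad/s): [1.89, 1.89, 2.39, 2.57, 3.14, 3.14].

INTERFACE

Orientations are given as a unit quaternion [w, x, y, z].
In Python, from rig import * gives the robot as it stands. The module is installed in compiled form; this text tells all that it offers.
- The arm moves only by the tool play_rows, never from a script. Its arguments are lists of equal length, an entry for each row: "gripper": the opening, from 0 (shut) to 1 (fully open); "xyz": the shift along the tool's x, y, z in cm, a list of three; "twist": the turn about the tool's z in rad. A call has 1 to 10 rows; each row shifts and turns the commanded pose from where the row before left it, along the tool's axes as they then stand; what a row does not reach is not made up. A row lasts 1/8 s, in which the tool goes at most 62.5 mm and 10.7 degrees, less where a joint would pass 70% of its speed; a pose out of reach is approached as far as the arm can. A call is refused whole if a number of a shift passes 6.25 or a number of a turn 0.188, either way. A call with a gripper value outside its range is refused whole. The fingers move at their own pace and stop on an object; "force" is the grip in N (left out, the last holds). Time passes only in rows, so rows that do not move let the fingers close. It gives the time, the measured TCP pose, the force, the opening and the grip force at its end, in the units of the state.
- get_obs(): the state, without advancing time (a new reading comes with each control period).
- grab_frame(name): name is "side" or "top" or "wrist"; returns the picture (384x512x3 uint8, blue, green, red); there is no depth.
- get_calibration(name): a dict with "intrinsics" (3x3 intrinsics, pixels), "eye" and "orientation" of the camera in the world; the wrist camera has in their place "mount" (4x4, takes a point from camera to tool coordinates, whose origin is the TCP and whose axes are the flange's). Camera axes: x right, y down, z forward; pixel columns grow to the right and rows downward; lengths in mm; the calibration is good to about 2 mm. A picture is of the moment at which its call begins: read the wrist's pose just before it. get_calibration takes no time and is no camera call.
- job_done(): hands the job in; it is judged then, once.
Trained networks look in the newest picture that a camera, given by its name, has taken for a name from the list of things; names that differ only in an ending like _2 or _b are one class to them, and where a whole thing is asked for, a point or a joint stands for the part that bears it (a point fixed in the world has none). Each returns a list of dicts, best first, with "score" (0 to 1); they miss things now and then, are a little off and sometimes report something else, mostly with a low value. They report only what shows in the picture. A call takes as long as a camera call. They do not tell look-alikes from the thing itself.
- trace(query, camera): "mask" (384x512 bool, what is visible of it).
- landmark_of(query, camera): "location" ([x, y, z] in mm, in the coordinates of the camera as it stood for that picture, good to about 4 mm: a listed point, or the origin of a listed thing).
The state is a dict: "t": time; "joints": joint angles; "dq": joint speeds; "tau": joint torques, N m; "tcp_pos": TCP position; "tool_rot": TCP orientation; "wrist_force": force on the tool from outside, world axes, zero at the start; "ft_torque": the same for the moment, N m; "gripper_width": opening from 0.0 (shut) to 1.0 (fully open); "gripper_force": force on a finger pad.
Only numpy, scipy, OpenCV 4.12 (cv2) and the standard library are available. Lean on these libraries where they do the work, as an engineer would, in place of code of your own. Each camera call takes 0.05 s, during which the arm holds its last target. There are 200 camera calls.

## Working session

There is one attempt and no reset: what is moved stays moved. The work goes in short steps, Python scripts to look and compute and a tool call to move; the robot and the scene stay as the last step left them, time stands still between calls to the robot, and variables do not carry over. Pictures are saved under pics/ and viewed, at most 18 in all, crops included, and the job is handed in when it is done.

Besides the shell and the picture viewer there is one more tool, called after ">>>" as name([rows], argument=value, ...), one row to a line, values as JSON. play_rows: Moves the arm, as the interface text tells. Its arguments: {"type":"object","properties":{"gripper":{"type":"array"},"xyz":{"type":"array"},"twist":{"type":"array"},"force":{"type":"number"}},"required":["gripper","xyz","twist"]}

```bash
mkdir -p pics
cat > h.py <<'E'
from rig import *
import numpy as np, cv2
from scipy.spatial.transform import Rotation as R
def q2m(q): return R.from_quat([q[1],q[2],q[3],q[0]]).as_matrix()
def cam(name,obs=None):
    c=get_calibration(name)
    K=np.array(c["intrinsics"])
    if "mount" in c:
        o=obs or get_obs()
        T=np.eye(4);T[:3,:3]=q2m(o["tool_rot"]);T[:3,3]=o["tcp_pos"]
        T=T@np.array(c["mount"])
    else:
        T=np.eye(4);q=np.array(c["orientation"]);T[:3,:3]=q if q.shape==(3,3) else q2m(q);T[:3,3]=c["eye"]
    return K,T
def w(T,p): return (T@np.r_[p,1])[:3]
def proj(K,T,p):
    c=np.linalg.inv(T)@np.r_[p,1]; u=K@c[:3]; return u[:2]/u[2]
def ray(K,T,uv,z):
    d=T[:3,:3]@np.linalg.inv(K)@np.r_[uv,1]; return T[:3,3]+d*(z-T[2,3])/d[2]
E
python3 - <<'E'
from h import *
np.set_printoptions(precision=1,suppress=True)
o=get_obs();print({k:np.round(v,3) for k,v in o.items()})
for n in ["top","side"]:
    im=grab_frame(n);cv2.imwrite(f"pics/{n}0.png",im);K,T=cam(n);print(n,K.tolist(),T)
    for q in ["vial_wide","vial_tall","vial_mid","vial_slim","insert_wide","insert_tall","insert_mid","insert_slim","vial_tray","block_bath"]:
        print(q,[(round(d["score"],2),w(T,d["location"])) for d in landmark_of(q,n)])
print(get_calibration("wrist"))
E
```

```text
{'t': np.float64(0.0), 'joints': array([ 1.1,  0.2, -0. ,  1.3,  0. ,  1.6]), 'dq': array([-0.,  0.,  0.,  0.,  0., -0.]), 'tau': array([ -0. , -68.6,  48.7,   0. ,   0. ,  -0. ]), 'tcp_pos': array([205.5, 455.5, 226. ]), 'tool_rot': array([-0. ,  0.2,  1. , -0. ]), 'wrist_force': array([ 0.3,  0.7, -0. ]), 'ft_torque': array([ 0., -0.,  0.]), 'gripper_force': np.float64(0.0), 'gripper_width': np.float64(0.999)}
top [[360.431281664855, 0.0, 254.84501580517315], [0.0, 360.431281664855, 189.92445848272584], [0.0, 0.0, 1.0]] [[   0.    -1.     0.1  385.3]
 [  -1.    -0.    -0.    -5.8]
 [   0.    -0.1   -1.  1073.7]
 [   0.     0.     0.     1. ]]
vial_wide [(0.74, array([495.7, 246.8,   2.9])), (0.71, array([387.4, 268.3,   2.4]))]
vial_tall [(0.45, array([516.1, 147.2,   1.1]))]
vial_mid [(0.56, array([516. , 196.8,   4.2]))]
vial_slim [(0.35, array([529.3,  93.1,   3.9]))]
insert_wide [(0.83, array([ 541.9, -143.7,   22.5]))]
insert_tall [(0.95, array([ 545.9, -264.4,   23.7])), (0.37, array([ 540.3, -199.5,   23.1]))]
insert_mid [(0.58, array([ 553.4, -322.7,   27. ]))]
insert_slim 
[... 570 characters left out ...]
y([529.2,  87.8,   6. ])), (0.35, array([515.3, 194.3,   8.3]))]
insert_wide [(0.46, array([ 537.9, -141.9,   24.1]))]
insert_tall [(0.64, array([ 547.5, -260.7,   23.8]))]
insert_mid [(0.57, array([ 553.2, -323.8,   19.7]))]
insert_slim [(0.43, array([ 543.6, -202.1,   16.4]))]
vial_tray [(0.9, array([515.9, 172. ,  -0.6]))]
block_bath [(0.86, array([ 546.3, -235.2,    1.3])), (0.64, array([514.3, 171.3,  -2. ]))]
{'intrinsics': array([[334.8,   0. , 257.5],
       [  0. , 334.8, 186.6],
       [  0. ,   0. ,   1. ]]), 'mount': array([[  -0. ,   -1. ,   -0.3,   79.1],
       [   1. ,   -0. ,   -0. ,   -0.6],
       [   0. ,   -0.3,    1. , -147.2],
       [   0. ,    0. ,    0. ,    1. ]])}
```

View pics/top0.png

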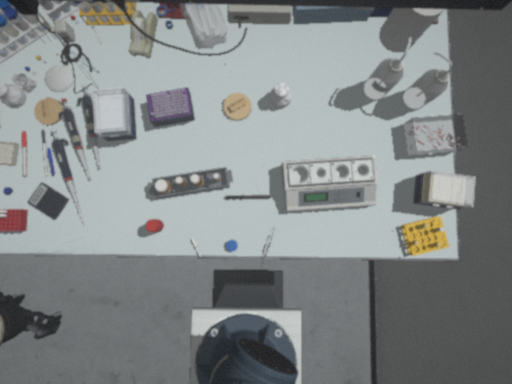

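View pics/side0.png

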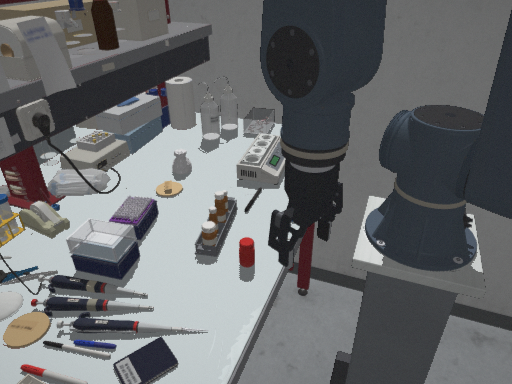

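The top view shows the tray at about px (147–229, 170–196) and the bath at (285–375, 157–212). The red look-alike is at (154, 227). The side view agrees with this. From +y the vials stand wide, mid, tall, slim. From +y the inserts are wide, slim, tall, mid.

>>> play_rows([
  [0, 0, 0],
  [0, 0, 0],
  [0, 0, 0],
  [0, 0, 0],
  [0, 0, 0],
], gripper=[1, 1, 1, 1, 1], twist=[0.187, 0.187, 0.187, 0.187, 0.187])

```text
t: 1.72
tcp_pos: [205.6, 455.8, 226.5]
tool_rot: [0.0, 0.631, 0.776, 0.0]
wrist_force: [-0.5, -0.7, -0.2]
gripper_width: 0.998
gripper_force: 0.0
```

>>> play_rows([
  [-3.6, 2.7, 0],
  [-3.6, 2.7, 0],
  [-3.6, 2.7, 0],
  [-3.6, 2.7, 0],
  [-3.6, 2.7, 0],
  [-3.6, 2.7, 0],
  [-3.6, 2.7, 0],
  [-3.6, 2.7, 0],
  [-3.6, 2.7, 0],
  [0, 0, 0],
], gripper=[1, 1, 1, 1, 1, 1, 1, 1, 1, 1], twist=[0, 0, 0, 0, 0, 0, 0, 0, 0, 0])

```text
t: 2.98
tcp_pos: [513.0, 188.2, 226.0]
tool_rot: [0.0, 0.63, 0.777, -0.0]
wrist_force: [-1.3, 0.6, -0.8]
gripper_width: 0.999
gripper_force: 0.0
```

```bash
cat >> h.py <<'E'
def yaw(o):
    M=q2m(o["tool_rot"]); return np.arctan2(M[1,0],M[0,0]),M
def look(fn,names,z=None):
    o=get_obs();im=grab_frame("wrist");cv2.imwrite(f"pics/{fn}.png",im);K,T=cam("wrist",o)
    y,M=yaw(o);print("tcp",np.round(o["tcp_pos"],1),"yaw_x",round(y,3),"tilt",np.round(M[:,2],3),"t",o["t"])
    for q in names:
        print(q,[(round(d["score"],2),np.round(w(T,d["location"]),1),np.round(proj(K,T,w(T,d["location"])))) for d in landmark_of(q,"wrist")])
    return im,K,T,o
V=["vial_wide","vial_mid","vial_tall","vial_slim"]
I=["insert_wide","insert_slim","insert_tall","insert_mid"]
E
python3 -c "
from h import *
look('tray1',V+['vial_tray'])"
```

```text
tcp [513.  188.2 226. ] yaw_x 1.78 tilt [-0. -0. -1.] t 2.975
vial_wide [(0.8, array([3.876e+02, 2.637e+02, 2.000e-01]), array([155.,  56.])), (0.57, array([497.5, 243.1,   5. ]), array([255.,  99.]))]
vial_mid [(0.83, array([514. , 191.6,   3.8]), array([260., 149.]))]
vial_tall [(0.68, array([517.1, 144.3,   6.4]), array([254., 189.]))]
vial_slim [(0.78, array([530.9,  87.7,   1.7]), array([255., 233.]))]
vial_tray [(0.8, array([513.6, 172.5,   0.9]), array([256., 164.]))]
```

View pics/tray1.png

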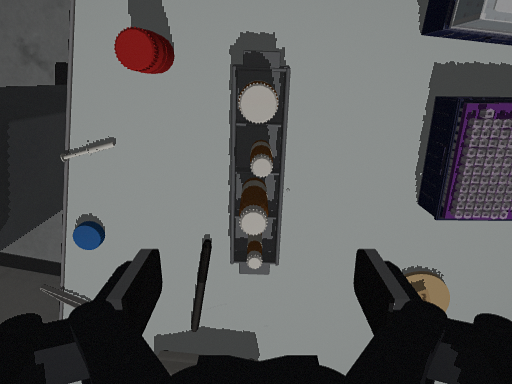

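The tray lies along the image's vertical. The caps are at wide (259,103), mid (262,166), tall (254,223) and slim (255,262), and the red look-alike is off to the left. I'll back-project the cap centres.

```bash
cat >> h.py <<'E'
CAP=dict(vial_wide=((68),17),vial_mid=(82,9.5),vial_tall=(100,12),vial_slim=(72,7.5))
def capfind(im,K,T,guess,ztop,rad):
    """white-cap centroid near guess -> world xy at ztop"""
    g=proj(K,T,guess); h=cv2.cvtColor(im,cv2.COLOR_BGR2HSV)
    m=((h[...,1]<60)&(h[...,2]>120)).astype(np.uint8)
    depth=(np.linalg.inv(T)@np.r_[guess,1])[2]; r=rad*K[0,0]/depth
    yy,xx=np.mgrid[:384,:512]; m[(xx-g[0])**2+(yy-g[1])**2>(2.0*r)**2]=0
    n,l,s,c=cv2.connectedComponentsWithStats(m)
    if n<2: return None
    i=1+np.argmax(s[1:,4]); (u,v),rr=cv2.minEnclosingCircle(np.argwhere(l==i)[:,::-1].astype(np.float32))
    return np.round(ray(K,T,(u,v),ztop),1),(round(u,1),round(v,1)),round(rr,1),round(r,1)
E
python3 -c "
from h import *
im=cv2.imread('pics/tray1.png');K,T=cam('wrist')
for n,uv in zip(V,[(259,103),(262,166),(254,223),(255,262)]):
    z=4+CAP[n][0];print(n,capfind(im,K,T,ray(K,T,uv,z),z,CAP[n][1]))
"
```

```text
vial_wide (array([498.6, 247.2,  72. ]), (258.1, 102.8), 20.1, np.float64(19.4))
vial_mid (array([512.8, 195.4,  86. ]), (261.4, 166.2), 10.6, np.float64(10.7))
vial_tall (array([515.3, 148.1, 104. ]), (252.9, 223.0), 14.1, np.float64(13.7))
vial_slim (array([527. ,  94.4,  76. ]), (253.6, 261.5), 7.6, np.float64(7.4))
```

>>> play_rows([
  [-4.7, -0.3, 0],
  [-4.8, -0.3, 0],
  [0, 0, 5],
  [0, 0, 4.5],
  [0, 0, 0],
], gripper=[1, 1, 1, 1, 1], twist=[0, 0, 0, 0, 0])

```text
t: 3.9
tcp_pos: [523.1, 96.1, 129.4]
tool_rot: [-0.002, 0.628, 0.778, -0.002]
wrist_force: [-0.5, -0.3, 0.7]
gripper_width: 0.999
gripper_force: 0.0
```

```bash
cat >> h.py <<'E'
def tdelta(o,p):
    _,M=yaw(o); return np.round(M.T@(np.array(p)-o["tcp_pos"])/10,2)
E
python3 -c "
from h import *
im,K,T,o=look('slim1',['vial_slim'])
n='vial_slim';r=capfind(im,K,T,np.array([527,94.4,76]),76,7.5);print(r)
print('tool delta cm',tdelta(o,[*r[0][:2],55]))
"
```

```text
tcp [523.1  96.1 129.4] yaw_x 1.784 tilt [-0.005 -0.001 -1.   ] t 3.9
vial_slim [(0.65, array([532.1,  90.9,   1.9]), array([268., 183.]))]
(array([529.3,  91.9,  76. ]), (266.7, 214.3), 11.7, np.float64(11.6))
tool delta cm [-0.54  0.55  7.44]
```

View pics/slim1.png

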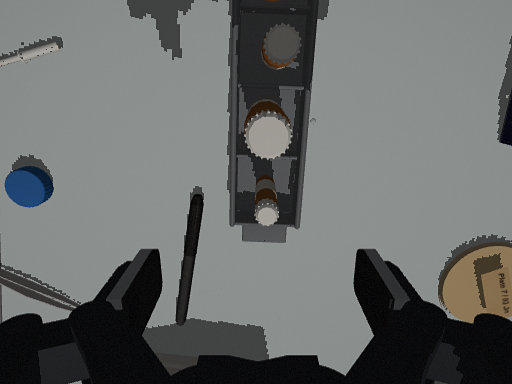

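The slim cap is at (267,214), midway between the fingers and a little off-centre. The arm may still have been settling, so I'll correct and measure again at rest.

>>> play_rows([
  [-0.3, 0.3, 2],
  [0, 0, 0],
  [0, 0, 0],
  [0, 0, 0],
], gripper=[1, 1, 1, 1], twist=[0, 0, 0, 0])

```text
t: 4.5
tcp_pos: [529.6, 93.9, 112.7]
tool_rot: [0.001, 0.628, 0.778, 0.001]
wrist_force: [0.5, 0.2, 0.4]
gripper_width: 1.002
gripper_force: 0.0
```

```bash
python3 -c "
from h import *
im,K,T,o=look('slim2',[])
n='vial_slim';r=capfind(im,K,T,np.array([527,94.4,76]),76,7.5);print(r)
print('tool delta cm',tdelta(o,[*r[0][:2],55]))
"
```

```text
tcp [529.6  93.9 112.7] yaw_x 1.783 tilt [ 0.002  0.    -1.   ] t 4.5
(array([529.,  92.,  76.]), (256.7, 219.5), 12.8, np.float64(12.6))
tool delta cm [-0.18 -0.1   5.77]
```

>>> play_rows([
  [-0.2, -0.1, 2.9],
  [0, 0, 2.9],
  [0, 0, 0],
  [0, 0, 0],
  [0, 0, 0],
  [0, 0, 0],
  [0, 0, 0],
  [0, 0, 0],
  [0, 0, 0],
  [0, 0, 0],
], gripper=[1, 1, 1, 0.1, 0, 0, 0, 0, 0, 0], twist=[0, 0, 0, 0, 0, 0, 0, 0, 0, 0], force=40)

```text
t: 5.8
tcp_pos: [528.8, 91.6, 53.9]
tool_rot: [0.0, 0.628, 0.778, 0.0]
wrist_force: [-0.4, 0.6, 5.2]
gripper_width: 0.147
gripper_force: 39.0
```

>>> play_rows([
  [0, 0, -2],
  [0, 0, -5],
  [0, 0, -5],
  [0, 0, -5],
  [0, 0, 0],
  [0, 0, 0],
], gripper=[0, 0, 0, 0, 0, 0], twist=[0, 0, 0, 0, 0.152, 0])

```text
t: 6.55
tcp_pos: [528.5, 91.5, 223.6]
tool_rot: [0.0, 0.685, 0.728, 0.0]
wrist_force: [-1.7, -0.2, 0.2]
gripper_width: 0.15
gripper_force: 39.2
```

>>> play_rows([
  [-4.4, 0, 0],
  [-4.4, 0, 0],
  [-4.4, 0, 0],
  [-4.4, 0, 0],
  [-4.4, 0, 0],
  [-4.4, 0, 0],
  [-4.4, 0, 0],
  [0, 0, 0],
  [0, 0, 0],
  [0, 0, 0],
], gripper=[0, 0, 0, 0, 0, 0, 0, 0, 0, 0], twist=[0, 0, 0, 0, 0, 0, 0, 0, 0, 0])

```text
t: 7.8
tcp_pos: [546.9, -214.9, 223.4]
tool_rot: [-0.0, 0.685, 0.729, -0.0]
wrist_force: [-0.6, -0.5, 0.3]
gripper_width: 0.149
gripper_force: 39.2
```

```bash
python3 -c "
from h import *
look('bath1',I+['block_bath','vial_slim'])
"
```

```text
tcp [ 546.9 -214.9  223.4] yaw_x 1.633 tilt [-0.  0. -1.] t 7.8
insert_wide [(0.6, array([ 542.2, -147.4,   19.4]), array([258.,  89.]))]
insert_slim [(0.57, array([ 544. , -204.7,   12.9]), array([256., 144.]))]
insert_tall [(0.95, array([ 547., -268.,   23.]), array([255., 203.]))]
insert_mid []
block_bath [(0.44, array([ 545.6, -265.9,   22.9]), array([254., 201.]))]
vial_slim [(0.8, array([ 547.4, -214.7,  171.2]), array([259., 207.])), (0.24, array([ 543.1, -145.1,   16.8]), array([259.,  87.]))]
```

View pics/bath1.png

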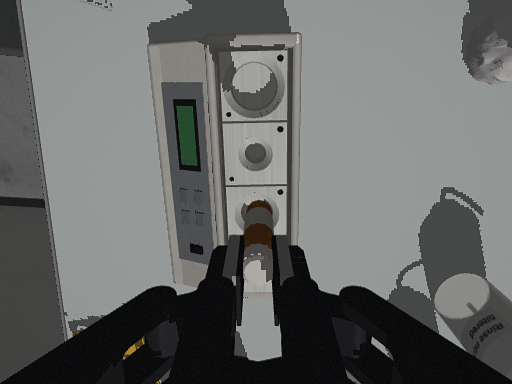

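Slim's insert is at about (257,153) and the wide one at (254,87). The tall insert, at (257,210), is partly hidden by the held slim vial, whose foot is at (259,203). I'll rectify the plane z=67 to a metric view and fit the bore mouths.

```bash
cat >> h.py <<'E'
BORE=dict(insert_wide=42,insert_tall=32,insert_mid=26,insert_slim=20)
def rect(im,K,T,c,half=34,s=5,z=67.):
    """metric top view of plane z round c: col = +y->left? col=(x-cx)*s, row=-(y-cy)*s"""
    q=np.float32([[c[0]+a*half,c[1]+b*half] for a,b in((-1,1),(1,1),(1,-1),(-1,-1))])
    src=np.float32([proj(K,T,np.r_[p,z]) for p in q]); n=2*half*s
    H=cv2.getPerspectiveTransform(src,np.float32([[0,0],[n,0],[n,n],[0,n]])); return cv2.warpPerspective(im,H,(n,n),flags=cv2.INTER_CUBIC)
def bore(im,K,T,c,name,fn=None,half=34,s=5):
    t=rect(im,K,T,c,half,s); g=cv2.GaussianBlur(cv2.cvtColor(t,cv2.COLOR_BGR2GRAY),(0,0),3).astype(np.float32)
    gx=cv2.Sobel(g,cv2.CV_32F,1,0);gy=cv2.Sobel(g,cv2.CV_32F,0,1);R0=(BORE[name]/2+6)*s
    a=np.arange(0,2*np.pi,.02);best=[]
    for dx in range(-12*s,12*s+1,2):
        for dy in range(-12*s,12*s+1,2):
            for R in (R0-2,R0,R0+2):
                X=half*s+dx+R*np.cos(a);Y=half*s+dy+R*np.sin(a);i=np.clip(X.astype(int),0,2*half*s-1);j=np.clip(Y.astype(int),0,2*half*s-1)
                best.append((np.minimum(np.abs(gx[j,i]*np.cos(a)+gy[j,i]*np.sin(a)),25).mean(),dx,dy,R))
    b=max(best); p=np.array([c[0]+b[1]/s,c[1]-b[2]/s])
    if fn:
        cv2.circle(t,(half*s+b[1],half*s+b[2]),int(b[3]),(0,0,255),1);cv2.imwrite(f'pics/{fn}.png',t)
    return np.round(p,1),round(float(b[0]),1),t
E
python3 -c "
from h import *
im=cv2.imread('pics/bath1.png');o=get_obs();K,T=cam('wrist',o)
ts=[]
for n,c in (('insert_wide',(542,-147)),('insert_slim',(544,-205)),('insert_tall',(546,-266))):
    p,s,t=bore(im,K,T,c,n,n);ts.append(cv2.resize(cv2.imread('pics/'+n+'.png'),(260,260)));print(n,p,s)
cv2.imwrite('pics/b.png',np.hstack(ts))
"
```

```text
insert_wide [ 538.8 -145. ] 18.1
insert_slim [ 543.6 -204.6] 17.9
insert_tall [ 535.6 -255.6] 14.7
```

View pics/b.png

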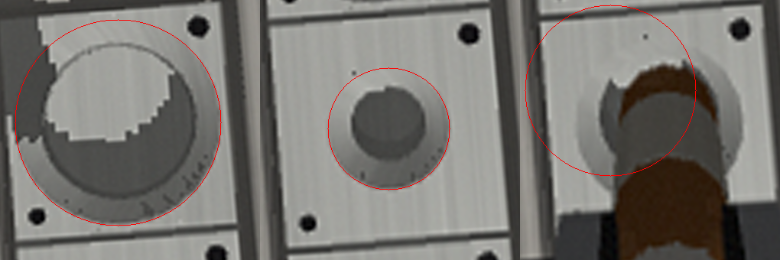

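Both fits sit right on the mouths: wide (538.8,-145) and slim (543.6,-204.6), with 59.8 mm pitch and yaw about 0.08. The tall fit is wrong because the vial hides that bore. By extrapolation, tall is at about (548.4,-264.2) and mid at about (553.2,-323.8).

>>> play_rows([
  [1.05, -0.3, 0],
  [0, 0, 3.5],
  [0, 0, 3.5],
  [0, 0, 0],
  [0, 0, 0],
  [0, 0, 0],
], gripper=[0, 0, 0, 0, 0, 0], twist=[0, 0, 0, 0, 0, 0])

```text
t: 8.9
tcp_pos: [544.1, -205.8, 155.1]
tool_rot: [0.001, 0.686, 0.728, 0.0]
wrist_force: [0.3, 0.5, -0.1]
gripper_width: 0.149
gripper_force: 39.2
```

```bash
python3 -c "
from h import *
im,K,T,o=look('slim3',['vial_slim'])
p,s,t=bore(im,K,T,(543.6,-204.6),'insert_slim','slim3b');print(p,s)
zb=o['tcp_pos'][2]-49.5;print('cap',capfind(im,K,T,np.r_[o['tcp_pos'][:2],zb+72],zb+72,7.5))
print(tdelta(o,[*p,89]))
"
```

```text
tcp [ 544.1 -205.8  155.1] yaw_x 1.631 tilt [ 0.002 -0.001 -1.   ] t 8.9
vial_slim [(0.94, array([ 546.6, -204.8,  104.6]), array([262., 207.])), (0.56, array([ 545.5, -206.6,   18.2]), array([259., 172.]))]
[ 543.2 -203.8] 16.7
cap (array([ 543.5, -208.4,  177.6]), (257.0, 276.5), 18.8, np.float64(17.6))
[ 0.21 -0.09  6.61]
```

View pics/slim3.png

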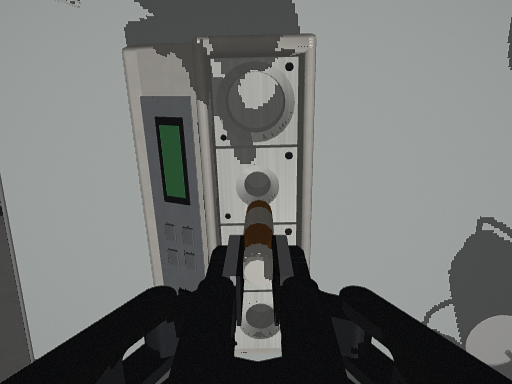

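>>> play_rows([
  [0.15, -0.1, 2],
  [0, 0, 1],
  [0, 0, 0.8],
  [0, 0, 0.8],
  [0, 0, 0.8],
  [0, 0, 0.6],
  [0, 0, 0],
  [0, 0, 0],
], gripper=[0, 0, 0, 0, 0, 0, 0, 0], twist=[0, 0, 0, 0, 0, 0, 0, 0])

```text
t: 10.0
tcp_pos: [542.4, -204.2, 93.7]
tool_rot: [0.0, 0.686, 0.728, 0.0]
wrist_force: [-0.1, -0.0, -0.4]
gripper_width: 0.149
gripper_force: 39.2
```

>>> play_rows([
  [0, 0, 0.3],
  [0, 0, 0.15],
  [0, 0, 0],
  [0, 0, 0],
], gripper=[0, 0, 0, 0], twist=[0, 0, 0, 0])

```text
t: 10.5
tcp_pos: [542.2, -204.2, 89.1]
tool_rot: [0.0, 0.686, 0.728, 0.0]
wrist_force: [-0.5, 0.0, 1.4]
gripper_width: 0.149
gripper_force: 39.3
```

>>> play_rows([
  [0, 0, 0],
  [0, 0, 0],
  [0, 0, 0],
  [0, 0, -2],
  [0, 0, -4],
  [0, 0, -4],
  [0, 0, -4],
  [0, 0, 0],
], gripper=[0.3, 0.6, 0.8, 0.8, 0.8, 0.8, 0.8, 0.8], twist=[0, 0, 0, 0, 0, 0, 0, 0])

```text
t: 11.5
tcp_pos: [543.6, -204.7, 232.0]
tool_rot: [0.002, 0.686, 0.728, 0.001]
wrist_force: [0.8, -0.2, -0.2]
gripper_width: 0.798
gripper_force: 0.0
```

```bash
python3 -c "
from h import *
im,K,T,o=look('bath2',['vial_slim','insert_tall','insert_mid'])
print('cap',capfind(im,K,T,np.r_[543,-204,111],111,7.5))
print(tdelta(o,[512.8,195.4,226]))
"
```

```text
tcp [ 543.6 -204.7  232. ] yaw_x 1.631 tilt [ 0.005 -0.002 -1.   ] t 11.5
vial_slim [(0.7, array([ 538.8, -206.3,   39.3]), array([253., 158.]))]
insert_tall [(0.98, array([ 549.8, -266.2,   23.8]), array([259., 207.]))]
insert_mid [(0.72, array([ 554.7, -323.2,   21.1]), array([261., 251.]))]
cap (array([ 543. , -204.1,  111. ]), (256.8, 175.8), 18.0, np.float64(9.0))
[40.12 -0.67  0.51]
```

View pics/bath2.png

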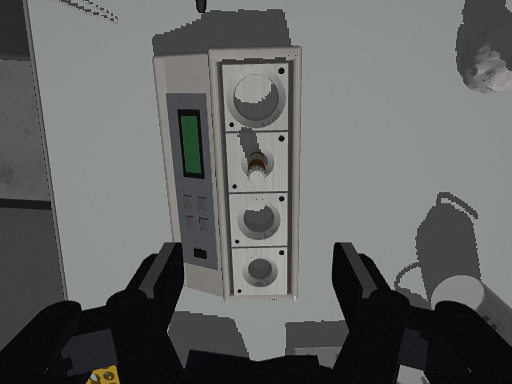

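Slim stands upright in its bore, with its cap at about (257,176) and its origin at z≈39. Next is mid.

>>> play_rows([
  [5, 0, 0],
  [5, 0, 0],
  [5, 0, 0],
  [5, 0, 0],
  [5, -0.2, 0],
  [5, -0.2, 0],
  [5, -0.2, 0],
  [5, 0, 0],
  [0, 0, 5],
  [0, 0, 4.5],
], gripper=[1, 1, 1, 1, 1, 1, 1, 1, 1, 1], twist=[0, 0, 0, 0, 0, 0, 0, 0, -0.15, 0])

```text
t: 12.95
tcp_pos: [511.4, 195.3, 131.6]
tool_rot: [-0.0, 0.628, 0.779, -0.001]
wrist_force: [-0.1, 0.4, 0.6]
gripper_width: 0.997
gripper_force: 0.0
```

>>> play_rows([
  [0, 0, 0],
  [0, 0, 0],
  [0, 0, 0],
], gripper=[1, 1, 1], twist=[0, 0, 0])

```text
t: 13.32
tcp_pos: [513.3, 195.0, 135.8]
tool_rot: [0.001, 0.629, 0.777, 0.001]
wrist_force: [-0.1, 0.3, 0.4]
gripper_width: 0.995
gripper_force: 0.0
```

```bash
python3 -c "
from h import *
im,K,T,o=look('mid1',[])
r=capfind(im,K,T,np.r_[513,195,86],86,9.5);print(r,tdelta(o,[*r[0][:2],58]))
im=cv2.imread('pics/bath2.png')
o=dict(tcp_pos=np.array([543.6,-204.7,232]),tool_rot=np.array([0.002,.686,.728,.001]));K,T=cam('wrist',o)
ts=[]
for n,c in (('insert_tall',(548.4,-264.2)),('insert_mid',(553.2,-323.8)),('insert_wide',(539,-145))):
    p,s,t=bore(im,K,T,c,n,n);ts.append(cv2.resize(cv2.imread('pics/'+n+'.png'),(260,260)));print(n,p,s)
cv2.imwrite('pics/b2.png',np.hstack(ts))
"
```

```text
tcp [513.3 195.  135.8] yaw_x 1.78 tilt [ 0.003  0.001 -1.   ] t 13.325
(array([514.6, 193.6,  86. ]), (259.8, 211.0), 15.5, np.float64(15.0)) [-0.17  0.08  7.78]
insert_tall [ 548.4 -263.8] 18.4
insert_mid [ 553.2 -324.6] 19.8
insert_wide [ 538.2 -144.2] 17.3
```

View pics/b2.png

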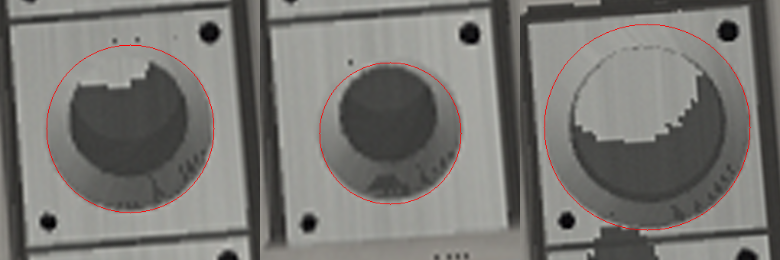

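All three fits sit on the mouths: tall (548.4,-263.8), mid (553.2,-324.6), wide (538.2,-144.2). Now grasp mid.

>>> play_rows([
  [-0.2, 0.1, 3.9],
  [0, 0, 3.9],
  [0, 0, 0],
  [0, 0, 0],
  [0, 0, 0],
  [0, 0, 0],
  [0, 0, 0],
  [0, 0, 0],
  [0, 0, 0],
  [0, 0, 0],
], gripper=[1, 1, 1, 0.1, 0, 0, 0, 0, 0, 0], twist=[0, 0, 0, 0, 0, 0, 0, 0, 0, 0], force=40)

```text
t: 14.62
tcp_pos: [514.3, 193.3, 56.9]
tool_rot: [0.0, 0.629, 0.777, 0.001]
wrist_force: [-0.4, 0.0, 6.3]
gripper_width: 0.218
gripper_force: 38.9
```

>>> play_rows([
  [0, 0, -2],
  [0, 0, -5],
  [0, 0, -5],
  [0, 0, -5],
  [0, 0, 0],
  [0, 0, 0],
], gripper=[0, 0, 0, 0, 0, 0], twist=[0, 0, 0, 0, 0.14, 0])

```text
t: 15.38
tcp_pos: [513.7, 193.0, 226.3]
tool_rot: [0.0, 0.682, 0.732, 0.0]
wrist_force: [-0.6, 0.4, -1.1]
gripper_width: 0.214
gripper_force: 39.2
```

```bash
python3 -c "
from h import *
o=get_obs();print(tdelta(o,[553,-324.3,160]))"
```

```text
[-51.88   0.27   6.62]
```

>>> play_rows([
  [-5.2, 0, 0],
  [-5.2, 0, 0],
  [-5.2, 0, 0],
  [-5.2, 0, 0],
  [-5.2, 0, 0],
  [-5.2, 0, 0],
  [-5.2, 0, 0],
  [-5.2, 0, 0],
  [-5.2, 0.15, 0],
  [-5.1, 0.1, 0],
], gripper=[0, 0, 0, 0, 0, 0, 0, 0, 0, 0], twist=[0, 0, 0, 0, 0, 0, 0, 0, 0, 0])

```text
t: 16.62
tcp_pos: [552.0, -326.1, 225.2]
tool_rot: [-0.001, 0.681, 0.733, -0.0]
wrist_force: [1.2, -0.2, -1.0]
gripper_width: 0.215
gripper_force: 39.2
```

>>> play_rows([
  [0, 0, 3.3],
  [0, 0, 3.3],
  [0, 0, 0],
  [0, 0, 0],
  [0, 0, 0],
], gripper=[0, 0, 0, 0, 0], twist=[0, 0, 0, 0, 0])

```text
t: 17.25
tcp_pos: [553.1, -324.8, 161.5]
tool_rot: [0.001, 0.682, 0.732, 0.0]
wrist_force: [0.1, 0.1, 0.7]
gripper_width: 0.218
gripper_force: 39.2
```

```bash
python3 -c "
from h import *
im,K,T,o=look('mid2',['vial_mid'])
p,s,t=bore(im,K,T,(553.2,-324.6),'insert_mid','mid2b');print(p,s)
print(tdelta(o,[*p,92]))
"
```

```text
tcp [ 553.1 -324.8  161.5] yaw_x 1.642 tilt [ 0.002 -0.001 -1.   ] t 17.25
vial_mid [(0.83, array([ 555.6, -324.6,  107.7]), array([262., 206.]))]
[ 553.2 -323.4] 15.2
[0.14 0.01 6.95]
```

View pics/mid2b.png

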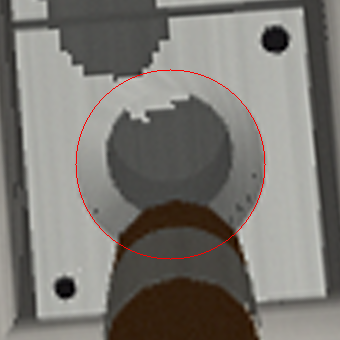

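The fit is on the mouth, with the vial directly behind it and aligned. Descend.

>>> play_rows([
  [0.1, 0, 2],
  [0, 0, 1.2],
  [0, 0, 0.8],
  [0, 0, 0.8],
  [0, 0, 0.8],
  [0, 0, 0.8],
  [0, 0, 0.3],
  [0, 0, 0],
  [0, 0, 0],
], gripper=[0, 0, 0, 0, 0, 0, 0, 0, 0], twist=[0, 0, 0, 0, 0, 0, 0, 0, 0])

```text
t: 18.48
tcp_pos: [552.5, -323.6, 93.3]
tool_rot: [0.0, 0.682, 0.731, 0.0]
wrist_force: [0.6, -0.4, -0.5]
gripper_width: 0.213
gripper_force: 39.2
```

>>> play_rows([
  [0, 0, 0.1],
  [0, 0, 0],
  [0, 0, 0],
  [0, 0, 0],
  [0, 0, 0],
  [0, 0, 0],
  [0, 0, -3],
  [0, 0, -5],
  [0, 0, -5.5],
  [0, 0, 0],
], gripper=[0, 0, 0, 0.4, 0.7, 0.8, 0.8, 0.8, 0.8, 0.8], twist=[0, 0, 0, 0, 0, 0, 0, 0, 0, 0])

```text
t: 19.73
tcp_pos: [554.0, -324.5, 231.6]
tool_rot: [0.003, 0.682, 0.731, 0.001]
wrist_force: [0.8, 0.9, -1.0]
gripper_width: 0.801
gripper_force: 0.0
```

```bash
python3 -c "
from h import *
im,K,T,o=look('bath3',['vial_mid','vial_slim'])
print('cap',capfind(im,K,T,np.r_[553,-324,121],121,9.5))
print(tdelta(o,[498.6,246,231]))
"
```

```text
tcp [ 554.  -324.5  231.6] yaw_x 1.641 tilt [ 0.006 -0.004 -1.   ] t 19.725
vial_mid [(0.95, array([ 555. , -322.9,   40.4]), array([258., 155.]))]
vial_slim [(0.61, array([ 541.7, -205.1,   36.8]), array([253.,  30.]))]
cap (array([ 553. , -323.9,  121. ]), (256.2, 179.1), 23.6, np.float64(11.8))
[57.3  -1.53 -0.18]
```

View pics/bath3.png

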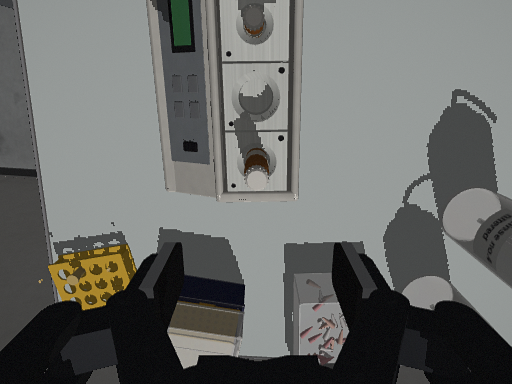

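Mid stands in its bore, with its cap at (257,180). Slim is still upright. Now wide.

>>> play_rows([
  [5.7, -0.1, 0],
  [5.7, -0.1, 0],
  [5.7, -0.2, 0],
  [5.7, -0.2, 0],
  [5.7, -0.2, 0],
  [5.7, -0.2, 0],
  [5.7, -0.2, 0],
  [5.7, -0.2, 0],
  [5.7, -0.1, 0],
  [5.8, 0, 0],
], gripper=[1, 1, 1, 1, 1, 1, 1, 1, 1, 1], twist=[0, 0, 0, 0, 0, 0, 0, 0, 0, 0])

```text
t: 21.12
tcp_pos: [496.3, 246.5, 225.7]
tool_rot: [-0.0, 0.682, 0.731, -0.001]
wrist_force: [1.4, -0.5, 1.1]
gripper_width: 1.001
gripper_force: 0.0
```

>>> play_rows([
  [0, 0, 5],
  [0, 0, 5],
  [0, 0, 0],
  [0, 0, 0],
  [0, 0, 0],
], gripper=[1, 1, 1, 1, 1], twist=[-0.14, 0, 0, 0, 0])

```text
t: 21.75
tcp_pos: [498.6, 245.3, 129.0]
tool_rot: [0.001, 0.629, 0.777, 0.001]
wrist_force: [-0.2, 1.3, 0.3]
gripper_width: 0.997
gripper_force: 0.0
```

```bash
python3 -c "
from h import *
im,K,T,o=look('wide1',[])
r=capfind(im,K,T,np.r_[498.6,246,72],72,17);print(r,tdelta(o,[*r[0][:2],54]))
"
```

```text
tcp [498.6 245.3 129. ] yaw_x 1.78 tilt [ 0.003  0.001 -1.   ] t 21.75
(array([500.4, 245.9,  72. ]), (261.0, 204.2), 26.5, np.float64(26.1)) [0.01 0.17 7.5 ]
```

>>> play_rows([
  [0, 0.15, 3.9],
  [0, 0, 3.9],
  [0, 0, 0],
  [0, 0, 0],
  [0, 0, 0],
  [0, 0, 0],
  [0, 0, 0],
  [0, 0, 0],
  [0, 0, 0],
  [0, 0, 0],
], gripper=[1, 1, 1, 0.3, 0.2, 0.2, 0.2, 0.2, 0.2, 0.2], twist=[0, 0, 0, 0, 0, 0, 0, 0, 0, 0], force=40)

```text
t: 23.05
tcp_pos: [499.8, 245.8, 50.4]
tool_rot: [0.0, 0.629, 0.777, 0.001]
wrist_force: [0.6, -0.8, 9.3]
gripper_width: 0.381
gripper_force: 39.0
```

>>> play_rows([
  [0, 0, -2],
  [0, 0, -5],
  [0, 0, -5],
  [0, 0, -5],
  [0, 0, 0],
  [0, 0, 0],
], gripper=[0.2, 0.2, 0.2, 0.2, 0.2, 0.2], twist=[0, 0, 0, 0, 0.14, 0])

```text
t: 23.8
tcp_pos: [499.0, 245.4, 219.5]
tool_rot: [0.0, 0.682, 0.732, 0.0]
wrist_force: [0.0, -0.3, -1.6]
gripper_width: 0.375
gripper_force: 40.3
```

```bash
python3 -c "
from h import *
im,K,T,o=look('wide2',['vial_wide']);print(tdelta(o,[538.4,-144.2,150]))"
```

```text
tcp [499.  245.4 219.5] yaw_x 1.641 tilt [ 0.001  0.    -1.   ] t 23.8
vial_wide [(0.67, array([497.7, 242.8, 172.1]), array([256., 214.]))]
[-39.14   1.18   6.94]
```

>>> play_rows([
  [-4.9, 0.1, 0],
  [-4.9, 0.2, 0],
  [-4.9, 0.2, 0],
  [-4.9, 0.2, 0],
  [-4.9, 0.2, 0],
  [-4.9, 0.2, 0],
  [-4.9, 0.1, 0],
  [-4.8, 0, 0],
], gripper=[0.2, 0.2, 0.2, 0.2, 0.2, 0.2, 0.2, 0.2], twist=[0, 0, 0, 0, 0, 0, 0, 0])

```text
t: 24.9
tcp_pos: [537.8, -145.5, 218.4]
tool_rot: [-0.001, 0.681, 0.732, -0.0]
wrist_force: [1.0, 0.1, -1.3]
gripper_width: 0.377
gripper_force: 40.3
```

>>> play_rows([
  [0, 0, 3.4],
  [0, 0, 3.4],
  [0, 0, 0],
  [0, 0, 0],
  [0, 0, 0],
], gripper=[0.2, 0.2, 0.2, 0.2, 0.2], twist=[0, 0, 0, 0, 0])

```text
t: 25.52
tcp_pos: [539.0, -143.9, 152.4]
tool_rot: [0.001, 0.682, 0.732, 0.0]
wrist_force: [-0.4, 0.6, -1.5]
gripper_width: 0.374
gripper_force: 40.4
```

```bash
python3 -c "
from h import *
im,K,T,o=look('wide3',['vial_wide'])
p,s,t=bore(im,K,T,(538.5,-144.5),'insert_wide','wide3b');print(p,s)
print(tdelta(o,[*p,85.5]))
"
```

```text
tcp [ 539.  -143.9  152.4] yaw_x 1.642 tilt [ 0.002 -0.001 -1.   ] t 25.525
vial_wide [(0.61, array([ 536.2, -144.2,  105.8]), array([254., 210.]))]
[ 538.5 -144.1] 13.9
[-0.01 -0.07  6.69]
```

View pics/wide3b.png

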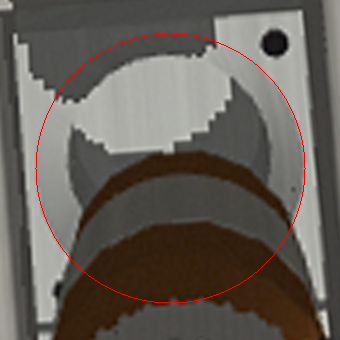

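The mouth fit agrees with the earlier ones, and the vial is aligned. Descend.

>>> play_rows([
  [0, 0, 2],
  [0, 0, 1.2],
  [0, 0, 0.8],
  [0, 0, 0.8],
  [0, 0, 0.8],
  [0, 0, 0.6],
  [0, 0, 0.3],
  [0, 0, 0],
  [0, 0, 0],
], gripper=[0.2, 0.2, 0.2, 0.2, 0.2, 0.2, 0.2, 0.2, 0.2], twist=[0, 0, 0, 0, 0, 0, 0, 0, 0])

```text
t: 26.75
tcp_pos: [538.4, -143.9, 86.2]
tool_rot: [0.0, 0.682, 0.731, 0.0]
wrist_force: [-0.2, 0.3, -0.5]
gripper_width: 0.377
gripper_force: 40.4
```

>>> play_rows([
  [0, 0, 0.1],
  [0, 0, 0],
  [0, 0, 0],
  [0, 0, 0],
  [0, 0, 0],
  [0, 0, 0],
  [0, 0, -4],
  [0, 0, -5.5],
  [0, 0, -5],
  [0, 0, 0],
], gripper=[0.2, 0.2, 0.2, 0.6, 0.9, 0.9, 0.9, 0.9, 0.9, 0.9], twist=[0, 0, 0, 0, 0, 0, 0, 0, 0, 0])

```text
t: 28.0
tcp_pos: [539.9, -144.4, 233.8]
tool_rot: [0.003, 0.682, 0.731, 0.001]
wrist_force: [-0.1, -0.0, -0.5]
gripper_width: 0.9
gripper_force: 0.0
```

```bash
python3 -c "
from h import *
im,K,T,o=look('bath4',['vial_wide','vial_slim','vial_mid'])
print('cap',capfind(im,K,T,np.r_[538.4,-144,107],107,17))
print(tdelta(o,[515.3,147,231]))
"
```

```text
tcp [ 539.9 -144.4  233.8] yaw_x 1.641 tilt [ 0.006 -0.002 -1.   ] t 28.0
vial_wide [(0.9, array([ 539.6, -146.1,   42. ]), array([256., 159.]))]
vial_slim [(0.9, array([ 542.3, -204.5,   38.6]), array([255., 210.])), (0.22, array([ 541.3, -203.7,   17.1]), array([255., 202.]))]
vial_mid [(0.98, array([ 554.8, -324. ,   38.4]), array([259., 302.]))]
cap (array([ 538.4, -144. ,  107. ]), (255.5, 174.0), 40.0, np.float64(20.0))
[29.24 -0.42  0.22]
```

View pics/bath4.png

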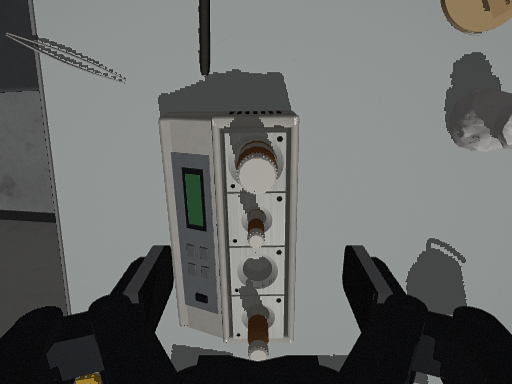

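Wide is in its bore, with its cap at (257,173). Slim and mid are undisturbed. Now tall.

>>> play_rows([
  [4.9, -0.1, 0],
  [4.9, -0.1, 0],
  [4.9, -0.1, 0],
  [4.9, -0.1, 0],
  [4.9, 0, 0],
  [4.7, 0, 0],
  [0, 0, 0],
], gripper=[1, 1, 1, 1, 1, 1, 1], twist=[0, 0, 0, 0, 0, 0, 0])

```text
t: 29.08
tcp_pos: [512.8, 149.6, 228.7]
tool_rot: [-0.001, 0.681, 0.733, -0.001]
wrist_force: [-0.8, -1.5, -0.3]
gripper_width: 1.0
gripper_force: 0.0
```

>>> play_rows([
  [0, 0, 4],
  [0, 0, 4],
  [0, 0, 0],
  [0, 0, 0],
  [0, 0, 0],
], gripper=[1, 1, 1, 1, 1], twist=[-0.14, 0, 0, 0, 0])

```text
t: 29.7
tcp_pos: [514.8, 147.2, 151.6]
tool_rot: [0.001, 0.629, 0.777, 0.001]
wrist_force: [0.3, -0.3, -0.2]
gripper_width: 1.0
gripper_force: 0.0
```

```bash
python3 -c "
from h import *
im,K,T,o=look('tall1',[])
r=capfind(im,K,T,np.r_[515.5,147,104],104,12);print(r,tdelta(o,[*r[0][:2],64]))
"
```

```text
tcp [514.8 147.2 151.6] yaw_x 1.78 tilt [ 0.002  0.001 -1.   ] t 29.7
(array([517. , 146.5, 104. ]), (261.5, 211.5), 19.5, np.float64(19.2)) [-0.11  0.19  8.76]
```

>>> play_rows([
  [-0.1, 0.2, 4.3],
  [0, 0, 4.3],
  [0, 0, 0],
  [0, 0, 0],
  [0, 0, 0],
  [0, 0, 0],
  [0, 0, 0],
  [0, 0, 0],
  [0, 0, 0],
  [0, 0, 0],
], gripper=[1, 1, 1, 0.2, 0.1, 0.1, 0.1, 0.1, 0.1, 0.1], twist=[0, 0, 0, 0, 0, 0, 0, 0, 0, 0], force=40)

```text
t: 31.0
tcp_pos: [516.8, 146.8, 65.2]
tool_rot: [0.001, 0.629, 0.777, 0.001]
wrist_force: [-1.1, 0.3, 9.4]
gripper_width: 0.304
gripper_force: 38.8
```

>>> play_rows([
  [0, 0, -2],
  [0, 0, -5],
  [0, 0, -5],
  [0, 0, -5],
  [0, 0, 0],
  [0, 0, 0],
], gripper=[0.1, 0.1, 0.1, 0.1, 0.1, 0.1], twist=[0, 0, 0, 0, 0.14, 0])

```text
t: 31.75
tcp_pos: [516.1, 146.6, 234.4]
tool_rot: [0.0, 0.682, 0.732, 0.0]
wrist_force: [0.6, -0.2, -0.9]
gripper_width: 0.302
gripper_force: 39.8
```

```bash
python3 -c "
from h import *
im,K,T,o=look('tall2',['vial_tall']);print(tdelta(o,[548.4,-263.8,170]))"
```

```text
tcp [516.1 146.6 234.4] yaw_x 1.641 tilt [ 0.001  0.    -1.   ] t 31.75
vial_tall [(0.74, array([516.3, 148.1, 173.6]), array([259., 200.]))]
[-41.17   0.32   6.44]
```

>>> play_rows([
  [-5.1, 0, 0],
  [-5.1, 0, 0],
  [-5.1, 0.1, 0],
  [-5.2, 0.1, 0],
  [-5.2, 0.1, 0],
  [-5.2, 0, 0],
  [-5.2, 0, 0],
  [-5.1, 0, 0],
  [0, 0, 0],
], gripper=[0.1, 0.1, 0.1, 0.1, 0.1, 0.1, 0.1, 0.1, 0.1], twist=[0, 0, 0, 0, 0, 0, 0, 0, 0])

```text
t: 32.98
tcp_pos: [547.1, -267.2, 232.5]
tool_rot: [-0.001, 0.682, 0.731, -0.001]
wrist_force: [0.1, 1.0, -1.5]
gripper_width: 0.302
gripper_force: 39.8
```

>>> play_rows([
  [0, 0, 3.2],
  [0, 0, 3.2],
  [0, 0, 0],
  [0, 0, 0],
  [0, 0, 0],
], gripper=[0.1, 0.1, 0.1, 0.1, 0.1], twist=[0, 0, 0, 0, 0])

```text
t: 33.6
tcp_pos: [548.5, -264.3, 171.4]
tool_rot: [0.001, 0.682, 0.732, 0.0]
wrist_force: [-0.1, 0.2, -0.1]
gripper_width: 0.299
gripper_force: 39.8
```

```bash
python3 -c "
from h import *
im,K,T,o=look('tall3',['vial_tall'])
p,s,t=bore(im,K,T,(548.4,-263.8),'insert_tall','tall3b');print(p,s)
print(tdelta(o,[*p,100.2]))
"
```

```text
tcp [ 548.5 -264.3  171.4] yaw_x 1.641 tilt [ 0.002 -0.001 -1.   ] t 33.6
vial_tall [(0.71, array([ 549.9, -264.9,  109.4]), array([260., 202.]))]
[ 548.4 -263.8] 14.5
[ 0.06 -0.02  7.12]
```

View pics/tall3b.png

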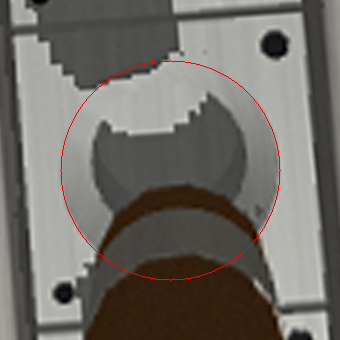

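The fit is on the mouth and the vial is aligned. Descend.

>>> play_rows([
  [0.05, 0, 2],
  [0, 0, 1.4],
  [0, 0, 0.9],
  [0, 0, 0.8],
  [0, 0, 0.8],
  [0, 0, 0.7],
  [0, 0, 0.4],
  [0, 0, 0],
  [0, 0, 0],
], gripper=[0.1, 0.1, 0.1, 0.1, 0.1, 0.1, 0.1, 0.1, 0.1], twist=[0, 0, 0, 0, 0, 0, 0, 0, 0])

```text
t: 34.83
tcp_pos: [548.1, -263.8, 100.3]
tool_rot: [0.0, 0.682, 0.731, 0.0]
wrist_force: [1.0, -0.4, 2.5]
gripper_width: 0.303
gripper_force: 40.1
```

>>> play_rows([
  [0, 0, 0],
  [0, 0, 0],
  [0, 0, 0],
  [0, 0, -3],
  [0, 0, -5],
  [0, 0, -5],
  [5, 0, 0],
  [3, 0, 0],
  [0, 0, 0],
  [0, 0, 0],
], gripper=[0.5, 0.8, 0.9, 0.9, 0.9, 0.9, 0.9, 0.9, 0.9, 0.9], twist=[0, 0, 0, 0, 0, 0, 0, 0, 0, 0])

```text
t: 36.08
tcp_pos: [542.2, -184.2, 230.0]
tool_rot: [0.0, 0.682, 0.731, -0.0]
wrist_force: [0.0, 0.2, 0.7]
gripper_width: 0.899
gripper_force: 0.0
```

```bash
python3 -c "
from h import *
look('final',V+['insert_tall'])
for c in ['side','top']:
    im=grab_frame(c);K,T=cam(c)
    for q in V: print(c,q,[(round(d['score'],2),np.round(w(T,d['location']))) for d in landmark_of(q,c)])
    if c=='side':
        u,v=map(int,proj(K,T,[545,-235,70]));cv2.imwrite('pics/fside.png',cv2.resize(im[v-50:v+45,u-60:u+60],None,fx=5,fy=5,interpolation=2))
"
```

```text
tcp [ 542.2 -184.2  230. ] yaw_x 1.641 tilt [ 0. -0. -1.] t 36.075
vial_wide [(0.6, array([ 535.9, -143.9,   41.2]), array([254., 118.]))]
vial_mid []
vial_tall [(0.66, array([ 550.3, -266.6,   42.2]), array([260., 232.])), (0.4, array([ 537.6, -143.8,   39.5]), array([256., 118.]))]
vial_slim [(0.85, array([ 545.2, -204.3,   37.4]), array([259., 176.])), (0.24, array([ 541.2, -201.8,   14.7]), array([256., 168.]))]
insert_tall [(0.58, array([ 546.3, -267. ,   20.9]), array([256., 224.]))]
side vial_wide [(0.71, array([387., 266.,   6.])), (0.63, array([ 545., -147.,   45.]))]
side vial_mid [(0.65, array([ 544., -146.,   42.])), (0.64, array([ 535., -145.,   26.])), (0.63, array([ 551., -325.,   43.]))]
side vial_tall [(0.54, array([ 549., -269.,   41.]))]
side vial_slim [(0.6, array([ 542., -207.,   43.])), (0.22, array([ 552., -322.,   45.]))]
top vial_wide [(0.7, array([390., 270.,   0.])), (0.5, array([ 534., -143.,   37.]))]
top vial_mid [(0.58, array([ 543., -232.,   -3.]))]
top vial_tall [(0.54, array([ 539., -198.,   23.]))]
top vial_slim [(0.38, array([ 541., -205.,   42.]))]
```

View pics/final.png

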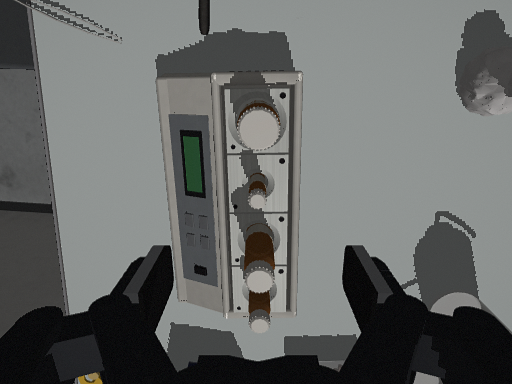

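View pics/fside.png

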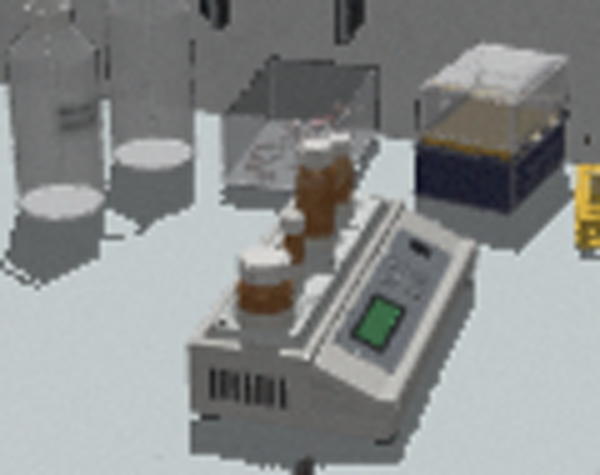

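All four vials stand upright in their own bores. In the final view the caps are at wide (259,128), slim (257,201), tall (259,280) and mid (259,322). The side view shows the wide vial's lower amber ring hidden in the bore, so it is seated. The gripper is clear.

```bash
python3 -c "
from rig import *
print(job_done())"
```

```text
the job is handed in; nothing more can be done
None
```

All four amber vials now stand upright in the inserts bored to their diameters, down on the bore floors as far as the camera and arm readings show. The job was handed in at about 36 s, and no verdict came back.

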